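# Index the carton carousel and finish the crosswise pallet layer

### The job

Turn the carousel by the black knob on its axle until the blue-banded carton stands squarely in the open front, at the yellow mark, let go, and lift that carton out there. Set it down, without dropping it, on the small pallet in the empty half of the second layer, so that it lies crosswise on the lower cartons, parallel to its neighbour, and flush with the outer edges of the layer below. Leave the other cartons in their bays and do not shift the ones already stacked.

Things in the scene. Friction and masses are not known exactly. Their poses are not given: they have to be found in the camera images.
- carousel_base: fixed round grey base, 350 mm across; origin on the turning axis at bench level. Its -x points out of the open front, where a yellow mark lies on the rim; z up. A fixed clear guard plate (80 to 86 mm above the bench, posts to 90 mm) covers all behind x = -26 mm of this frame, 186 mm to each side and to 158 mm behind the axis; ahead of that it is open from above
- carousel: white turntable, 330 mm across, turns both ways about z without stops or detents (friction 0.15 N m: stays where left). Origin on the axis, 16 mm above the bench. Four bays along its +x, +y, -x, -y: centres 105 mm from the axis, floor 28 mm above the bench. Each holds a carton lengthwise on the radius, between guide strips 6 mm high, 4 mm thick, with 2 mm play per side
- knob (a point): grip point of the knob on the axle, 119 mm above the bench. The knob is a black bar 56 mm long (along the carousel's x), 16 mm wide (along its y) and 34 mm high, from 97 to 131 mm above the bench, above the clear guard; it turns rigidly with the carousel
- carton_blue: cardboard carton, 110 x 36 x 40 mm high (along its x, y, z), 0.18 to 0.35 kg, with a blue band round its middle; origin at the centre of its underside. It starts in one of the carousel's bays (lengthwise on the radius, either end outward), never near the open front
- carton_red: cardboard carton, 110 x 36 x 40 mm high (along its x, y, z), 0.18 to 0.35 kg, with a red band round its middle; origin at the centre of its underside; in a carousel bay, stays there
- carton_yellow: cardboard carton, 110 x 36 x 40 mm high (along its x, y, z), 0.18 to 0.35 kg, with a yellow band round its middle; origin at the centre of its underside; in a carousel bay, stays there
- carton_green: cardboard carton, 110 x 36 x 40 mm high (along its x, y, z), 0.18 to 0.35 kg, with a green band round its middle; origin at the centre of its underside; in a carousel bay, stays there
- pallet: small fixed wooden pallet, 122 x 122 x 22 mm high; origin at the centre of its underside. It carries a lower layer of two cartons lying along its y (centres at x = +37 and -37 mm) and on them one carton lying along its x (centre at y = +37 mm). The half at y = -37 mm of that second layer is empty; 38 mm stay free between the two cartons of a layer
- open_place (a point): centre of the empty half of the second layer, on top of the lower cartons, 62 mm above the bench: where the underside centre of the carton goes, the carton's long side along the pallet's x axis (either way round)
- stack_low_1: cardboard carton, 110 x 36 x 40 mm high (along its x, y, z), 0.18 to 0.35 kg, with a blue band round its middle; origin at the centre of its underside; lower layer on the pallet, at the pallet's x = +37 mm
- stack_low_2: cardboard carton, 110 x 36 x 40 mm high (along its x, y, z), 0.18 to 0.35 kg, with a blue band round its middle; origin at the centre of its underside; lower layer on the pallet, at the pallet's x = -37 mm
- stack_top: cardboard carton, 110 x 36 x 40 mm high (along its x, y, z), 0.18 to 0.35 kg, with a blue band round its middle; origin at the centre of its underside; second layer on the pallet, at the pallet's y = +37 mm, top 102 mm above the bench

How it is judged:
By the outcome, as a careful person would: the job done as asked, in the order asked, and still so for the second after the job is handed in, with the robot touching nothing.
It also fails if it takes over 54 s, if anything falls off the work surface, if the arm or the gripper's body presses on something with over 40 N, if the wrist force passes 120 N, or if a joint passes its speed limit or range.

### The arm

A 7-joint arm with a two-finger parallel gripper is mounted at the origin on a cart in front of the work surface, level with it; the furniture and walls round the work are solid. World frame = base frame: x ahead of the robot, y to its left, z up, the work surface at z = 0. Lengths are in m, angles in rad, forces in N, time in s.
With the tool pointing down it reaches from about 0.4 to 0.85 m from the base axis. Payload 6.9 kg.
Tool frame: the origin (TCP) lies midway between the tips of the shut fingers; the grasp point (between the pads) lies 19 mm behind it (r.hold_point_z is the distance from the TCP to the grasp point, in m); z points along the fingers, y is the line along which they close (so a half turn about z gives the same grasp; the last joint's range is limited). The gripper opens to 85 mm and grips with 20 to 120 N. Pads are 22 mm wide; open, the fingers measure 114 mm over their backs; the gripper's body (76 mm by 85 mm) begins 54 mm behind the grasp point. The pads swing forward as they close: fully open they stand 13 mm farther back than shut.
Start: joints at [1.288, 0.507, -0.238, 1.5, 0.126, 1.149, -0.155], TCP at [0.237, -0.578, 0.231] pointing down, gripper open.
Joint ranges: [-3.08, 3.08], [-0.24, 2.05], [-1.43, 1.35], [0, 2.5], [-1.52, 4.66], [0.17, 1.96], [-2.89, 2.89]. Speed limits (rad/s): [2.39, 2.39, 3.14, 3.14, 3.14, 3.14, 3.14].

### API

Orientations are given as a unit quaternion [w, x, y, z].
In Python, from plant import r gives the robot as it stands.
- The arm moves only by the tool arm_command, never from a script. Its argument "targets" is a list of rows, each a list of 5 numbers: the finger opening in mm, from 0 to 85.4, then the shift along the world's x, y, z in mm, then the turn about the world's z in degrees. A call has 1 to 20 rows; each row shifts and turns the commanded pose from where the row before left it; what a row does not reach is not made up. A row lasts 1/12 s, in which the tool goes at most 41.7 mm and 7.16 degrees, less where a joint would pass 70% of its speed; a pose out of reach is approached as far as the arm can. A call with a gripper value outside its range is refused whole. The fingers move at their own pace and stop on an object; "squeeze" is the grip in N (left out, the last holds). Time passes only in rows, so rows that do not move let the fingers close. It gives the time, the measured TCP pose, the force, the opening and the grip force at its end, in the units of the state.
- r.observe(): the state, without advancing time (a new reading comes with each control period).
- r.grab_frame(name): name is "scene" or "top" or "wrist"; returns a dict with "frame" (480x640x3 uint8, red, green, blue), "intrinsics" (3x3 intrinsics, pixels), "k1" (the pictures are not rectified: a ray, as slopes to the right and down, at radius r is drawn at 1 + k1 r^2 times it, then the intrinsics apply), "world_to_cam" (4x4, takes a point from world to camera coordinates); the wrist camera has in their place "tool_from_camera" (4x4, takes a point from camera to tool coordinates, whose origin is the TCP and whose axes are the flange's). Camera axes: x right, y down, z forward; pixel columns grow to the right and rows downward; lengths in m; the calibration is good to about 2 mm. A picture is of the moment at which its call begins: read the wrist's pose just before it. There is no depth.
- r.sign_off(): hands the job in; it is judged then, once.
The state is a dict: "time": time; "qpos": joint angles; "joint_vel": joint speeds; "tau": joint torques, N m; "position": TCP position; "ee_rot": TCP orientation; "force": force on the tool from outside, world axes, zero at the start; "torque": the same for the moment, N m; "grip_width": finger opening in m; "grip_force": force on a finger pad.
Only numpy, scipy, OpenCV 4.12 (cv2) and the standard library are available. Lean on these libraries where they do the work, as an engineer would, in place of code of your own. Each camera call takes 0.05 s, during which the arm holds its last target. There are 200 camera calls.

## Working session

There is one attempt and no reset: what is moved stays moved. The work goes in short steps, Python scripts to look and compute and a tool call to move; the robot and the scene stay as the last step left them, time stands still between calls to the robot, and variables do not carry over. Pictures are saved under pics/ and viewed, at most 14 in all, crops included, and the job is handed in when it is done.

Besides the shell and the picture viewer there is one more tool, called as a command line: name --pt "numbers of a row" for each row, then --argument value for the rest. arm_command: Moves the arm, as the interface text tells. Its arguments: {"type":"object","properties":{"targets":{"type":"array","items":{"type":"array","items":{"type":"number"}}},"squeeze":{"type":"number"}},"required":["targets"]}

```bash
mkdir -p pics
cat > h.py <<'E'
import numpy as np, cv2
from plant import r
def grab(n, fn=None):
    o=r.observe(); g=r.grab_frame(n)
    if fn: cv2.imwrite('pics/'+fn, g['frame'][:,:,::-1])
    if n=='wrist':
        from scipy.spatial.transform import Rotation as R
        q=o['ee_rot']; T=np.eye(4); T[:3,:3]=R.from_quat([q[1],q[2],q[3],q[0]]).as_matrix(); T[:3,3]=o['position']
        g['cw']=T@np.array(g['tool_from_camera'])
    else: g['cw']=np.linalg.inv(np.array(g['world_to_cam']))
    return g
def ray(g,uv):
    K=np.array(g['intrinsics']); k=g['k1']
    d=(np.atleast_2d(np.array(uv,float))-K[:2,2])/[K[0,0],K[1,1]]
    s=d.copy()
    for _ in range(30): s=d/(1+k*(s**2).sum(1,keepdims=True))
    v=np.c_[s,np.ones(len(s))]@g['cw'][:3,:3].T
    return g['cw'][:3,3],v
def onz(g,uv,z):
    c,v=ray(g,uv); return c+v*((z-c[2])/v[:,2:])
def proj(g,P):
    P=np.atleast_2d(P); M=np.linalg.inv(g['cw']); p=P@M[:3,:3].T+M[:3,3]; s=p[:,:2]/p[:,2:]
    s=s*(1+g['k1']*(s**2).sum(1,keepdims=True)); K=np.array(g['intrinsics'])
    return s*[K[0,0],K[1,1]]+K[:2,2]
E
python3 - <<'E'
from h import *
print(r.observe())
for n in('scene','top','wrist'):
    g=grab(n,n+'0.png'); print(n,np.round(g['cw'],3).tolist(),g['k1'],np.array(g['intrinsics']).tolist())
E
```

```text
{'time': 0.0, 'qpos': array([ 1.28750854,  0.50834294, -0.23752973,  1.50115951,  0.12568364,
        1.14888917, -0.15478144]), 'joint_vel': array([-2.84935466e-05,  3.21346212e-04,  5.43885570e-04, -2.58864651e-04,
        1.27707453e-05, -3.78213310e-04,  1.50855169e-03]), 'tau': array([ 1.34026981e-03, -6.20596361e+01, -2.18615480e+00, -2.49656224e+01,
        1.26977870e-02,  1.19398753e-02, -1.92770779e-05]), 'position': array([ 0.23665728, -0.57790652,  0.23041746]), 'ee_rot': array([-8.86791453e-04,  9.81161002e-01,  1.93189721e-01, -1.83302041e-04]), 'force': array([0.48183931, 0.37169527, 0.62016977]), 'torque': array([ 0.01332716, -0.01240408, -0.00355872]), 'grip_force': 0.0, 'grip_width': 0.08542141826624859}
scene [[-0.501, -0.663, 0.557, -0.064], [-0.866, 0.376, -0.33, 0.322], [0.009, -0.648, -0.762, 1.052], [0.0, 0.0, 0.0, 1.0]] -0.13184006439101972 [[585.4381856978432, 0.0, 328.82502710256904], [0.0, 585.4381856978432, 237.42262114569388], [0.0, 0.0, 1.0]]
top [[-0.004, -0.989, 0.149, 0.425], [-1.0, 0.003, -0.006, -0.099], [0.006, -0.149, -0.989, 1.325], [0.0, 0.0, 0.0, 1.0]] 0.030741641111197534 [[540.5548609741003, 0.0, 323.1760705682727], [0.0, 540.5548609741003, 243.7896654190635], [0.0, 0.0, 1.0]]
wrist [[0.379, -0.887, -0.265, 0.305], [-0.926, -0.363, -0.107, -0.552], [-0.001, 0.285, -0.958, 0.373], [0.0, 0.0, 0.0, 1.0]] -0.05249586833030306 [[361.33695389335827, 0.0, 319.08319334355275], [0.0, 361.33695389335827, 238.77143522938977], [0.0, 0.0, 1.0]]
```

View pics/top0.png

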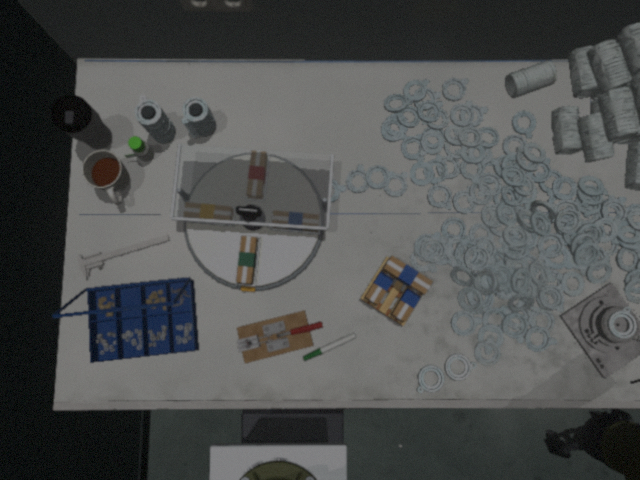

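View pics/scene0.png

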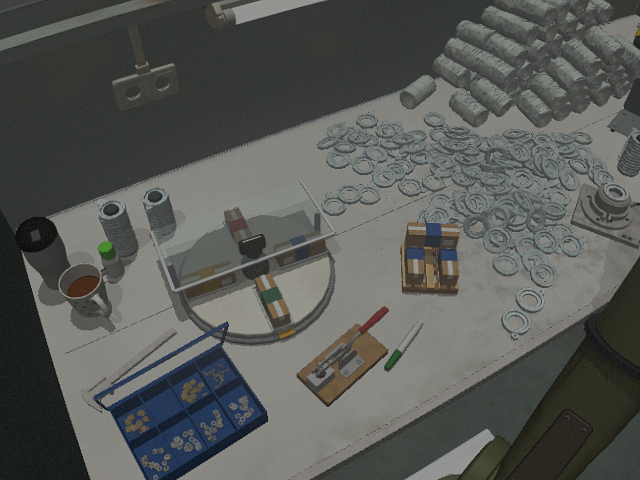

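The top view shows the carousel at about (255,220), with blue at the right (298,217), green in front (246,260), red behind and yellow at the left. The pallet is at about (398,290) and the knob at about (249,214). The scene view agrees: the knob is near (254,243) and the empty pallet half faces the robot. The carousel needs about −90° about z.

Run:
```python
from h import *
g=grab('top'); f=g['frame'][:,:,::-1]
a=cv2.resize(f[140:300,165:345],(720,640),interpolation=cv2.INTER_CUBIC)
b=cv2.resize(f[245:335,350:445],(760,720),interpolation=cv2.INTER_CUBIC)
a=np.clip(a.astype(float)*1.7,0,255); b=np.clip(b.astype(float)*1.7,0,255)
c=np.zeros((600,800,3)); c[:400,:450]=cv2.resize(a,(450,400)); c[:332,450:]=cv2.resize(b,(350,332))
cv2.imwrite('pics/c.png',c)
print('knob',onz(g,[[249,214]],.131),'stack',onz(g,[[412,302]],.062), onz(g,[[398,290]],.062))
h=cv2.cvtColor(g['frame'],cv2.COLOR_RGB2HSV)
m=cv2.inRange(h,(15,140,90),(30,255,255)); m[:, :220]=0;m[:, 270:]=0;m[:280]=0;m[300:]=0
ys,xs=np.nonzero(m); print(len(xs),xs.mean(),ys.mean(),onz(g,[[xs.mean(),ys.mean()]],.016))
```

```text
knob [[0.67317062 0.05996624 0.131     ]] stack [[ 0.47780987 -0.31287922  0.062     ]] [[ 0.50573241 -0.28106547  0.062     ]]
36 247.72222222222223 289.05555555555554 [[0.51227018 0.0753369  0.016     ]][ WARN:0@0.665] global loadsave.cpp:1063 imwrite_ Unsupported depth image for selected encoder is fallbacked to CV_8U.
```

View pics/c.png

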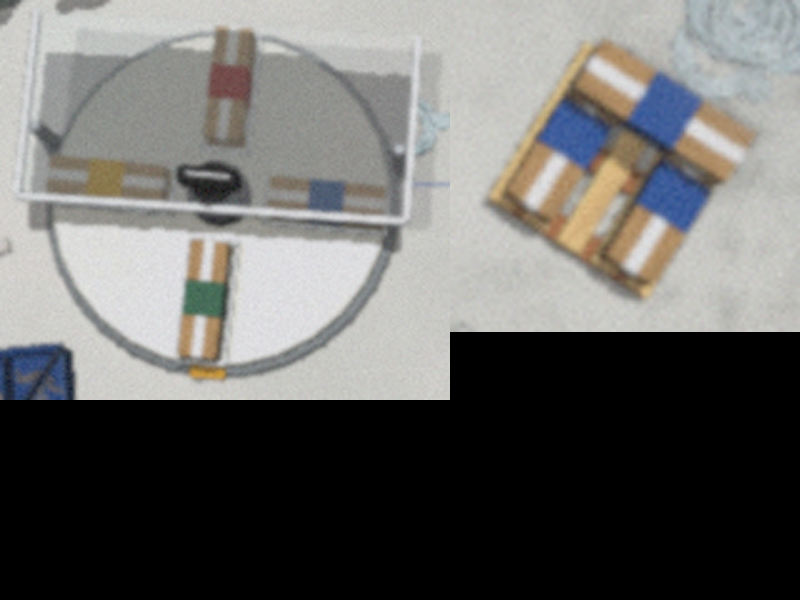

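The crop shows the guard's front edge, the knob bar at crop (210,178) lying nearly along world y, the yellow mark at (207,373), and the pallet's free half facing down and left. I'm moving above the carousel for a close look.

arm_command --pt "85 5 8 8 3.4" --pt "85 12 20 8 3.4" --pt "85 18 32 8 3.4" --pt "85 19 34 8 3.4" --pt "85 19 34 8 3.4" --pt "85 19 34 8 3.4" --pt "85 19 34 8 3.4" --pt "85 19 34 8 3.4" --pt "85 19 34 8 3.4" --pt "85 19 34 8 3.4" --pt "85 19 34 8 3.4" --pt "85 19 34 8 3.4" --pt "85 19 34 8 3.4" --pt "85 19 34 4 3.4" --pt "85 19 34 0 3.4" --pt "85 19 34 0 3.4" --pt "85 19 34 0 3.4" --pt "85 18 30 0 3.4" --pt "85 12 20 0 3.4" --pt "85 5 8 0 3.4"

```text
time: 1.87
position: [0.5737, 0.0202, 0.339]
ee_rot: [-0.001, 0.703, 0.712, 0.001]
force: [-0.9, 0.4, 0.6]
grip_width: 0.0855
grip_force: 0.0
```

Run:
```python
from h import *
o=r.observe(); print(o['time'],o['position'],o['ee_rot'],o['qpos'])
g=grab('wrist','w1.png')
print(proj(g,[[.675,.06,.131],[.512,.075,.016]]))
```

```text
1.8667 [0.57374576 0.02021083 0.33897401] [-0.00089164  0.70255934  0.7116241   0.00084783] [ 0.38375977  0.41845846 -0.7293092   1.43883807  0.27650437  1.38889832
 -0.33928607]
[[423.75384651 167.89933078]
 [269.51495964 145.33388401]]
```

View pics/w1.png

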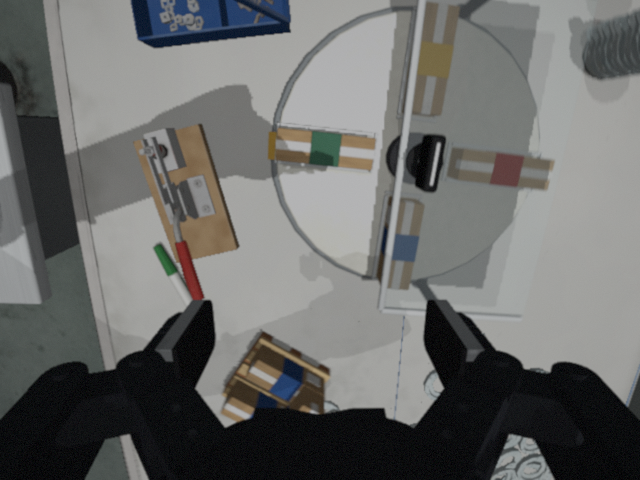

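The wrist view shows the knob near (432,163), the yellow mark at (271,146), the green carton at (326,148), blue at (402,244) and the guard's front edge running from about (410,60) to (385,310). The pallet is partly visible below. I'll zoom in on the knob and measure the rim.

Run:
```python
from h import *
g=grab('wrist'); f=g['frame']
v=f[:,:,::-1][115:210,370:480]
cv2.imwrite('pics/k.png',cv2.resize(v,None,fx=6,fy=6,interpolation=cv2.INTER_CUBIC))
h=cv2.cvtColor(f,cv2.COLOR_RGB2HSV)
m=cv2.inRange(h,(15,150,90),(30,255,255)); m[:, :262]=0;m[:,285:]=0;m[:120]=0;m[175:]=0
ys,xs=np.nonzero(m); print(len(xs),xs.mean(),ys.mean(),xs.min(),xs.max(),ys.min(),ys.max(),onz(g,[[xs.mean(),ys.mean()]],.016))
# rim: dark grey ring, scan rays outward from guessed centre
gray=f.mean(2); P=[]
c0=np.array([.68,.06])
for a in np.radians(np.r_[100:260:4]):
    rr=np.arange(.150,.195,.0005)
    W=np.c_[c0[0]+rr*np.cos(a),c0[1]+rr*np.sin(a),np.full(len(rr),.016)]
    p=proj(g,W).astype(np.float32)
    s=cv2.remap(gray.astype(np.float32),p[:,0].copy()[None],p[:,1].copy()[None],1)[0]
    i=s.argmin()
    if s[i]<130: P.append([*W[i,:2],s[i]])
P=np.array(P);
from scipy.optimize import least_squares
F=least_squares(lambda q:np.hypot(P[:,0]-q[0],P[:,1]-q[1])-q[2],[.68,.06,.17],loss='soft_l1',f_scale=.002)
print(len(P),F.x,np.round(F.fun*1000,1))
```

```text
133 271.4661654135338 145.1203007518797 269 275 133 158 [[0.51432568 0.07517797 0.016     ]]
40 [0.6885415  0.06495456 0.17438233] [  7.5  10.6  14.8  19.5  -3.8  -3.1  -1.9  -2.7  -2.1  -0.9  -1.3  -1.1
  -0.5   0.   -0.4   0.6   1.1   0.1   2.5  -1.6 -13.3   0.5   0.8   0.5
   1.2   1.3   0.4   0.5   1.    0.9   0.4   0.2   0.5   0.3  -0.4  -0.3
  -0.6  -1.   -0.9  -1.4]
```

View pics/k.png

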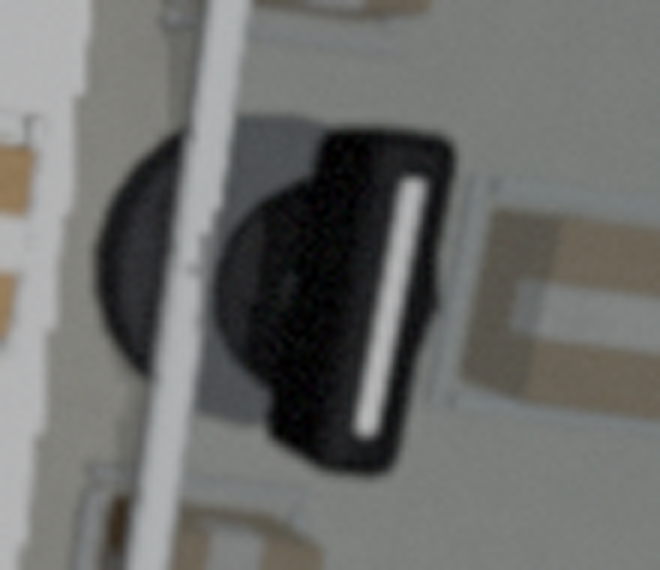

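The white strip marks the knob's centre line, running from crop (413,178) to (367,437). That is full-image (438.8,144.7) to (431.2,187.8).

Run:
```python
from h import *
g=grab('wrist')
e=onz(g,[[438.8,144.7],[431.2,187.8]],.131); c=e.mean(0); d=e[0]-e[1]
print(e,c,'len',np.linalg.norm(d),'knob line deg',np.degrees(np.arctan2(d[1],d[0])))
m=np.array([.5143,.0752]); v=m-c[:2]; print('mark dist',np.linalg.norm(v),'front deg',np.degrees(np.arctan2(v[1],v[0])))
# guard front edge (z~.086..090)
p=onz(g,[[410,60],[385,308]],.088); print(p, np.degrees(np.arctan2(*(p[0]-p[1])[[1,0]])), np.linalg.norm(p[0]-p[1]))
# green carton & blue carton bands
f=cv2.cvtColor(g['frame'],cv2.COLOR_RGB2HSV)
for n,lo,hi,roi in(('green',(55,80,40),(90,255,255),(120,180,290,350)),('blue',(100,60,40),(125,255,255),(225,270,380,430)),('red',(165,60,40),(180,255,255),(145,195,480,530)),('yel',(18,60,60),(30,255,255),(35,85,415,460))):
    m=cv2.inRange(f,lo,hi);z=np.zeros_like(m);a,b,c1,d1=roi;z[a:b,c1:d1]=m[a:b,c1:d1]
    ys,xs=np.nonzero(z); q=onz(g,[[xs.mean(),ys.mean()]],.066)[0]; w=q-c
    print(n,len(xs),q,np.hypot(w[0],w[1]),np.degrees(np.arctan2(w[1],w[0])))
# top camera knob
t=grab('top'); print('top proj of knob',proj(t,[c]), 'pallet', proj(g,[[.49,-.29,.062]]))
o=r.observe();print(o['position'],o['time'])
from scipy.spatial.transform import Rotation as R
q=o['ee_rot'];y=R.from_quat([q[1],q[2],q[3],q[0]]).as_matrix()[:,1];print('tool y deg',np.degrees(np.arctan2(y[1],y[0])))
```

```text
[[0.68690276 0.07933155 0.131     ]
 [0.68337414 0.03827131 0.131     ]] [0.68513845 0.05880143 0.131     ] len 0.04121158189171222 knob line deg 85.08819251059408
mark dist 0.17162368414869578 front deg 174.51704879658374
[[ 0.66410596  0.16078342  0.088     ]
 [ 0.65497885 -0.1139799   0.088     ]] 88.0974435246029 0.274914873849837
green 849 [0.58053263 0.07326318 0.066     ] 0.10560075529044814 172.1287581308301
blue 638 [ 0.67552902 -0.04164845  0.066     ] 0.10090847090424024 -95.46450979633786
red 63 [0.79028229 0.05195756 0.066     ] 0.1053663438234339 -3.7241620064976018
yel 1095 [0.69639525 0.16764151 0.066     ] 0.10942064972086263 84.09516950414536
top proj of knob [[249.60280881 208.78619792]] pallet [[258.29536355 409.09122901]]
[0.57261592 0.01491552 0.33891843] 2.0667
tool y deg 0.14703452544482196
```

arm_command --pt "85 10 4 -10 -1" --pt "85 22 9 -25 -1" --pt "85 30 12 -35 -1" --pt "85 30 11 -35 -1" --pt "85 14 6 -22 -1" --pt "85 6 2 -12 0" --pt "85 0 0 0 0" --pt "85 0 0 0 0" --pt "85 0 0 0 0" --pt "85 0 0 0 0"

```text
time: 2.9
position: [0.6776, 0.056, 0.2115]
ee_rot: [0.001, 0.736, 0.677, 0.001]
force: [0.7, 0.4, 0.5]
grip_width: 0.085
grip_force: 0.0
```

```bash
cat >> h.py <<'E'
def say():
    from scipy.spatial.transform import Rotation as R
    o=r.observe(); q=o['ee_rot'];y=R.from_quat([q[1],q[2],q[3],q[0]]).as_matrix()[:,1]
    print('t',o['time'],'p',np.round(o['position'],4),'tool y deg',np.degrees(np.arctan2(y[1],y[0])).round(2),'F',np.round(o['force'],1),'w',o['grip_width'],'v',np.abs(o['joint_vel']).max(),'q7',o['qpos'][6])
E
python3 - <<'E'
from h import *
say(); g=grab('wrist','w2.png'); say()
f=g['frame']; p=proj(g,[[.685,.059,.131]])[0]; print(p)
x0,y0=(p-60).astype(int).clip(0); c=f[y0:y0+120,x0:x0+120].astype(int)
m=((c.min(2)>110)&(c.max(2)-c.min(2)<40)).astype(np.uint8)
# white strip: component surrounded by black
n,L,S,C=cv2.connectedComponentsWithStats(m)
for i in range(1,n):
    if S[i,4]>40:
        (cx,cy),(w,h),a=cv2.minAreaRect(np.argwhere(L==i)[:,::-1].astype(np.float32)); print(S[i],cx+x0,cy+y0,w,h,a,onz(g,[[cx+x0,cy+y0]],.131))
        b=cv2.boxPoints(((cx+x0,cy+y0),(w,h),a)); W=onz(g,b,.131)[:,:2]; print(np.round(W,4).tolist())
E
```

```text
t 2.9 p [0.6776 0.056  0.2115] tool y deg -4.79 F [0.7 0.4 0.5] w 0.08495324257212451 v 0.005116400164216752 q7 -0.5303688972962199
t 2.95 p [0.6776 0.0562 0.2113] tool y deg -4.78 F [0.3 0.6 0.9] w 0.08513451073862417 v 0.005720082725113667 q7 -0.5304228424088928
[328.10959588 240.96667174]
[ 0  0  8 18 81] 271.5 188.5 17.0 7.0 90.0 [[0.65269851 0.09583823 0.131     ]]
[[0.6512, 0.1012], [0.6555, 0.1009], [0.6542, 0.0904], [0.6499, 0.0907]]
[   0    0   47  120 3755] 291.0 239.5 119.0 46.0 90.0 [[0.66125298 0.06202087 0.131     ]]
[[0.6512, 0.1012], [0.6794, 0.0988], [0.6723, 0.0188], [0.6412, 0.0214]]
[  72    0   48  120 4156] 363.5 239.5 119.0 47.0 90.0 [[0.70783122 0.0580402  0.131     ]]
[[0.6953, 0.0975], [0.7242, 0.0951], [0.7218, 0.0144], [0.6899, 0.0172]]
[ 57  25   5  60 221] 327.0 234.5 59.0 4.0 90.0 [[0.68462372 0.06338643 0.131     ]]
[[0.6849, 0.0827], [0.6874, 0.0825], [0.6844, 0.0432], [0.6817, 0.0434]]
[ 50  94  13  26 316] 324.0 286.5 25.0 12.0 90.0 [[0.67980369 0.02738366 0.131     ]]
[[0.6766, 0.0367], [0.6845, 0.036], [0.6831, 0.0178], [0.675, 0.0185]]
```

View pics/w2.png

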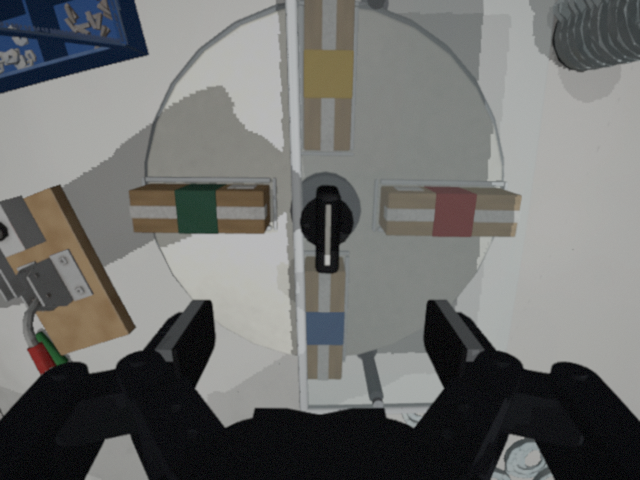

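The knob strip lies at x≈327, y 205–265, and is upright in the picture, so the fingers are aligned with it. I'll cross-check the axis from opposing bands and get the guard-edge direction.

Run:
```python
from h import *
g=grab('wrist'); f=cv2.cvtColor(g['frame'],cv2.COLOR_RGB2HSV); Q={}
for n,lo,hi,roi in(('green',(55,60,40),(95,255,255),(175,240,160,235)),('blue',(100,50,40),(125,255,255),(305,350,300,350)),('red',(170,40,40),(180,255,255),(180,240,425,480)),('yel',(15,60,60),(30,255,255),(45,102,300,360))):
    m=cv2.inRange(f,lo,hi);z=np.zeros_like(m);a,b,c1,d1=roi;z[a:b,c1:d1]=m[a:b,c1:d1]
    if n=='red': z|=0; z[a:b,c1:d1]|=cv2.inRange(f,(0,70,40),(8,255,255))[a:b,c1:d1]
    ys,xs=np.nonzero(z); pc=np.percentile
    px=[(pc(xs,2)+pc(xs,98))/2,(pc(ys,2)+pc(ys,98))/2]; Q[n]=onz(g,[px],.068)[0]; print(n,len(xs),px,Q[n][:2],[xs.min(),xs.max(),ys.min(),ys.max()])
for a,b in(('green','red'),('blue','yel')):
    d=Q[b]-Q[a]; print('mid',(Q[a]+Q[b])/2,np.linalg.norm(d),np.degrees(np.arctan2(d[1],d[0])))
# guard edge: bright column per row
gr=g['frame'].min(2).astype(float); pts=[]
for y in list(range(20,185,8))+list(range(245,345,8)):
    s=cv2.GaussianBlur(gr[y-2:y+3,282:306].mean(0)[None],(5,1),0)[0]; pts.append([282+s.argmax(),y])
pts=np.array(pts,float)
l=cv2.fitLine(pts.astype(np.float32),cv2.DIST_HUBER,0,.01,.01).ravel(); e=onz(g,[l[2:]-l[:2]*120,l[2:]+l[:2]*120],.086); d=e[0]-e[1]
print(pts[:,0],e,np.degrees(np.arctan2(d[1],d[0]))%180)
```

```text
green 1742 [np.float64(196.0), np.float64(210.0)] [0.58065521 0.07511234] [np.int64(175), np.int64(222), np.int64(185), np.int64(232)]
blue 1181 [np.float64(324.5), np.float64(328.5)] [ 0.67578962 -0.04147575] [np.int64(306), np.int64(343), np.int64(313), np.int64(344)]
red 1781 [np.float64(454.0), np.float64(212.0)] [0.78941373 0.05575559] [np.int64(430), np.int64(476), np.int64(188), np.int64(235)]
yel 2396 [np.float64(327.95), np.float64(73.5)] [0.69505296 0.1679151 ] [np.int64(304), np.int64(353), np.int64(49), np.int64(99)]
mid [0.68503447 0.06543396 0.068     ] 0.2096540036292255 -5.29749714034299
mid [0.68542129 0.06321967 0.068     ] 0.2102750641175607 84.74375296078766
[290. 291. 292. 291. 292. 292. 293. 293. 293. 294. 294. 294. 295. 295.
 295. 295. 295. 296. 296. 298. 283. 282. 282. 285. 299. 282. 298. 282.
 282. 286. 286. 301. 301. 301.] [[0.67360671 0.20813308 0.086     ]
 [0.66002195 0.04178872 0.086     ]] 85.33121574625689
```

The band midpoints put the axis at (0.685, 0.064) and the carousel angle at −5.2°. Both band spacings come out at 210 mm, as they should. Now I'm going down over the knob.

arm_command --pt "70 3 3 -15 0" --pt "60 4 5 -25 0" --pt "50 0 0 -25 0" --pt "50 0 0 -22 0" --pt "50 0 0 -14 0" --pt "50 0 0 -8 0" --pt "50 0 0 0 0" --pt "50 0 0 0 0" --pt "50 0 0 0 0"

```text
time: 3.75
position: [0.6853, 0.065, 0.1016]
ee_rot: [0.001, 0.736, 0.677, 0.001]
force: [0.2, 0.3, -0.0]
grip_width: 0.05
grip_force: 0.0
```

Run:
```python
from h import *
say()
```

```text
t 3.75 p [0.6853 0.065  0.1016] tool y deg -4.74 F [ 0.2  0.3 -0. ] w 0.050024884046363134 v 0.004014220841865053 q7 -0.5995905382277985
```

Good. Closing on the knob.

arm_command --pt "10 0 0 0 0" --pt "5 0 0 0 0" --pt "5 0 0 0 0" --pt "5 0 0 0 0" --pt "5 0 0 0 0" --pt "5 0 0 0 0" --pt "5 0 0 0 0" --pt "5 0 0 0 0" --squeeze 50

```text
time: 4.42
position: [0.6841, 0.0649, 0.1009]
ee_rot: [0.0, 0.736, 0.677, -0.0]
force: [-3.7, -1.0, 5.4]
grip_width: 0.0153
grip_force: 51.0
```

arm_command --pt "5 0 0 0 -2" --pt "5 0 0 0 -4" --pt "5 0 0 0 -5" --pt "5 0 0 0 -6" --pt "5 0 0 0 -6" --pt "5 0 0 0 -6" --pt "5 0 0 0 -6" --pt "5 0 0 0 -6" --pt "5 0 0 0 -6" --pt "5 0 0 0 -6" --pt "5 0 0 0 -6" --pt "5 0 0 0 -6" --pt "5 0 0 0 -6" --pt "5 0 0 0 -6" --pt "5 0 0 0 -5" --pt "5 0 0 0 -3" --pt "5 0 0 0 -2" --pt "5 0 0 0 0" --pt "5 0 0 0 0" --pt "5 0 0 0 0"

```text
time: 6.08
position: [0.6846, 0.0644, 0.1009]
ee_rot: [0.0, 1.0, -0.015, 0.0]
force: [-2.0, -1.6, 6.2]
grip_width: 0.0151
grip_force: 51.1
```

Run:
```python
from h import *
say(); g=grab('wrist','w3.png')
```

```text
t 6.0833 p [0.6846 0.0644 0.1009] tool y deg -91.7 F [-2.  -1.6  6.2] w 0.015092436468283149 v 0.0029614905931981982 q7 -1.8559017886114038
```

View pics/w3.png

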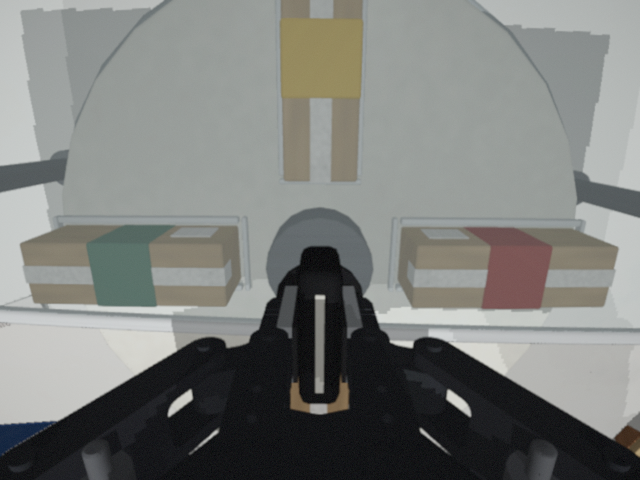

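The view shows the knob gripped, with yellow now at the back, green at the left and red at the right. Blue is under the gripper and the guard edge runs near y≈314–334. I'll measure the guard edge's direction and the mark again before letting go.

Run:
```python
from h import *
g=grab('wrist'); gr=g['frame'].astype(float).mean(2)
# guard front strip: brightest thin line; use upper-dark-edge via vertical gradient
P=[]
for x in list(range(10,230,10))+list(range(420,635,10)):
    y0=314+20*x/640
    s=cv2.GaussianBlur(gr[int(y0)-14:int(y0)+15,x-2:x+3].mean(1)[None],(3,1),0)[0]; P.append([x,int(y0)-14+s.argmin()])
P=np.array(P,float); print(P[:,1])
W=onz(g,P,.084)[:,:2]
l=cv2.fitLine(W.astype(np.float32),cv2.DIST_HUBER,0,.0005,.01).ravel(); print('edge dir',np.degrees(np.arctan2(l[1],l[0]))%180)
n=np.array([l[1],-l[0]]); print('dist axis->edge',(np.array([.685,.064])-l[2:])@n)
ax=np.array([.685,.064])
for c in('top','scene'):
    t=grab(c); p=proj(t,[[.515,.072,.016]])[0]; h=cv2.cvtColor(t['frame'],cv2.COLOR_RGB2HSV)
    m=cv2.inRange(h,(12,130,80),(32,255,255)); z=np.zeros_like(m); a=p.astype(int); z[a[1]-9:a[1]+10,a[0]-14:a[0]+15]=m[a[1]-9:a[1]+10,a[0]-14:a[0]+15]
    ys,xs=np.nonzero(z); q=onz(t,[[xs.mean(),ys.mean()]],.016)[0,:2]; v=q-ax; print(c,len(xs),p,xs.mean(),ys.mean(),q,np.hypot(*v),np.degrees(np.arctan2(v[1],v[0])))
```

```text
[308. 309. 309. 301. 301. 301. 302. 302. 302. 303. 303. 303. 304. 304.
 304. 316. 316. 317. 317. 318. 318. 318. 341. 340. 341. 326. 327. 327.
 327. 327. 328. 328. 328. 328. 328. 328. 329. 329. 329. 329. 329. 329.
 330. 330.]
edge dir 84.91652
dist axis->edge 0.015131145369110276
top 0 [249.12643732 287.91721409] nan nan [nan nan] nan nan
scene 84 [288.30830179 331.65825052] 286.0952380952381 332.60714285714283 [0.51523182 0.07698936] 0.17026437308908432 175.62469218409788<stdin>:16: RuntimeWarning: Mean of empty slice.
  ret = ret.dtype.type(ret / rcount)
```

arm_command --pt "40 0 0 0 0" --pt "50 0 0 0 0" --pt "50 0 0 0 0" --pt "50 0 0 6 0" --pt "50 0 0 15 0" --pt "50 0 0 25 0" --pt "60 -10 0 30 0" --pt "60 -20 0 30 0" --pt "60 -30 0 25 0" --pt "60 -35 0 20 0" --pt "60 -35 0 15 0" --pt "60 -35 0 10 0" --pt "60 -28 0 5 0" --pt "60 -15 0 0 0" --pt "60 -7 0 0 0" --pt "60 0 0 0 0" --pt "60 0 0 0 0" --pt "60 0 0 0 0"

```text
time: 7.78
position: [0.4707, 0.0648, 0.2807]
ee_rot: [-0.0, 1.0, -0.015, 0.0]
force: [0.1, -0.4, -0.9]
grip_width: 0.06
grip_force: 0.0
```

Run:
```python
from h import *
say(); g=grab('wrist','w4.png')
```

```text
t 7.7833 p [0.4707 0.0648 0.2807] tool y deg -91.74 F [ 0.1 -0.4 -0.9] w 0.06000561396086215 v 0.010787301846768663 q7 -1.8598364345309089
```

View pics/w4.png

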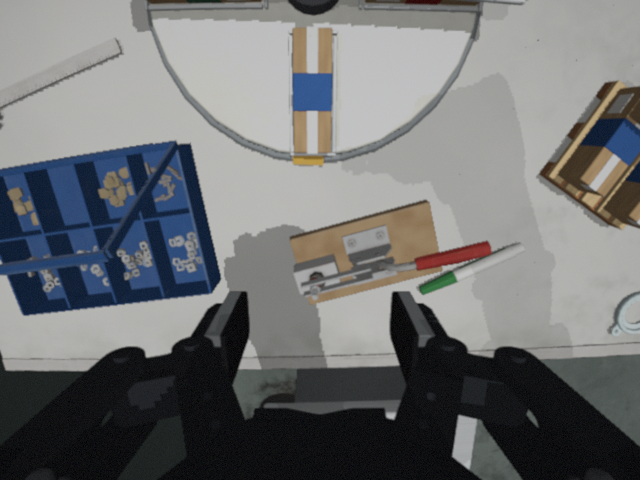

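The blue carton is now at the front, spanning x 292–333 with its band at (312,92). The yellow mark at (308,160) sits slightly to its left. I'll work out the remaining angle.

Run:
```python
from h import *
g=grab('wrist'); f=cv2.cvtColor(g['frame'],cv2.COLOR_RGB2HSV); ax=np.array([.685,.064])
def blob(lo,hi,roi,z):
    m=cv2.inRange(f,lo,hi); k=np.zeros_like(m);a,b,c,d=roi;k[a:b,c:d]=m[a:b,c:d]; p=cv2.findNonZero(k).astype(np.float32)
    R=cv2.minAreaRect(p); return R,onz(g,cv2.boxPoints(R),z)[:,:2],onz(g,[R[0]],z)[0,:2]
for n,a in(('mark',((15,130,90),(32,255,255),(152,170,280,335),.016)),('band',((100,100,50),(125,255,255),(60,125,280,345),.068))):
    R,B,c=blob(*a); v=c-ax; print(n,R,np.round(B,4).tolist(),c,np.hypot(*v),np.degrees(np.arctan2(v[1],v[0])))
# carton top: brown+white region edges per row (hue)
gr=g['frame'].astype(int); brown=((gr[:,:,0]-gr[:,:,2])>40)
L=[];Rr=[]
for y in range(40,150,6):
    if 68<y<116: continue
    xs=np.nonzero(brown[y,280:350])[0]
    if len(xs): L.append([280+xs.min(),y]); Rr.append([281+xs.max(),y])
L=np.array(L,float);Rr=np.array(Rr,float); print(L[:,0],Rr[:,0])
for e in(L,Rr,(L+Rr)/2):
    W=onz(g,e,.068)[:,:2]; l=cv2.fitLine(W.astype(np.float32),cv2.DIST_HUBER,0,.0005,.01).ravel(); print('dir',np.degrees(np.arctan2(l[1],l[0])),l[2:])
# rim fit using outer edge of dark ring
gg=g['frame'].astype(np.float32).mean(2); P=[]
for t in np.radians(np.r_[115:240:3]):
    rr=np.arange(.155,.190,.0005); W=np.c_[ax[0]+rr*np.cos(t),ax[1]+rr*np.sin(t),np.full(len(rr),.016)]; p=proj(g,W).astype(np.float32)
    s=cv2.remap(gg,p[:,:1].T.copy(),p[:,1:].T.copy(),1)[0]; w=np.clip(np.median(s)-s-15,0,None)
    if w.sum()>0: P.append([*(W[:,:2]*w[:,None]).sum(0)/w.sum()])
P=np.array(P)
from scipy.optimize import least_squares
F=least_squares(lambda q:np.hypot(P[:,0]-q[0],P[:,1]-q[1])-q[2],[.685,.064,.17],loss='soft_l1',f_scale=.001); print('rim',F.x,np.round(F.fun*1000,1))
```

```text
mark ((307.5, 160.0), (8.0, 29.0), 90.0) [[0.5191, 0.0909], [0.5181, 0.059], [0.5094, 0.0592], [0.5104, 0.0914]] [0.51422343 0.07512368] 0.17113846261553364 176.2732549607178
band ((312.0, 91.5), (37.0, 38.0), 90.0) [[0.5967, 0.0835], [0.5956, 0.0489], [0.5633, 0.0497], [0.5644, 0.0851]] [0.58015304 0.06678602] 0.10488396789900666 178.47787758188937
[293. 293. 293. 293. 293. 294. 294. 294. 294. 294. 295.] [332. 332. 332. 332. 332. 331. 331. 331. 331. 330. 330.]
dir -2.0015566 [0.5803627  0.08384909]
dir -2.230225 [0.5786997  0.04894758]
dir -2.0180447 [0.57923126 0.06636202]
rim [0.68601698 0.06262173 0.17028169] [ 0.3 -0.4 -0.3  0.4  0.4 -0.1 -0.2  0.   0.4 -0.1 -0.1 -0.1  0.6  0.3
 -0.6 -0.1  0.3  0.7  0.2 -1.2 -1.5 -0.  -1.8 -2.1  0.3  0.6  0.3  0.6
  0.4  0.7  0.8 -0.1 -0.5  0.3  0.1 -0.1 -0.4  0.  -0.1  0.3 -0.4 -0.1]
```

Run:
```python
from h import *
t=grab('top','t5.png'); f=t['frame'].astype(np.float32).mean(2)
def line(xs,y0,y1,col=True,half=7):
    P=[]
    for x in xs:
        yc=y0+(y1-y0)*(x-xs[0])/(xs[-1]-xs[0]); a=int(round(yc))-half; s=f[a:a+2*half+1,x-1:x+2].mean(1); s=s-np.median(s); w=np.clip(s-0.5*s.max(),0,None); P.append([x,a+(w*np.arange(len(s))).sum()/w.sum()])
    P=np.array(P); W=onz(t,P,.086)[:,:2]; l=cv2.fitLine(W.astype(np.float32),cv2.DIST_HUBER,0,.0005,.01).ravel(); return P,W,l
xs=list(range(180,236,4))+list(range(262,324,4))
P,W,l=line(xs,219,229); print(np.round(P[:,1],1)); print('dir',np.degrees(np.arctan2(l[1],l[0]))%180,l, 'dist',(np.array([.685,.064])-l[2:])@np.array([l[1],-l[0]]))
m=t['frame'][:,:,::-1][135:305,160:345]
cv2.imwrite('pics/t5c.png',cv2.resize(np.clip(m*1.7,0,255).astype(np.uint8),None,fx=3.5,fy=3.5,interpolation=cv2.INTER_CUBIC))
```

```text
[218.2 218.4 218.6 219.  219.3 219.5 219.7 220.1 220.3 220.5 220.8 221.2
 221.3 221.6 223.6 223.7 224.1 224.4 224.6 225.1 225.4 225.5 225.7 226.2
 226.4 226.5 226.9 227.2 227.2 227.6]
dir 85.978004 [0.0701393  0.9975372  0.66144335 0.0618414 ] dist 0.023347229080069438
```

View pics/t5c.png

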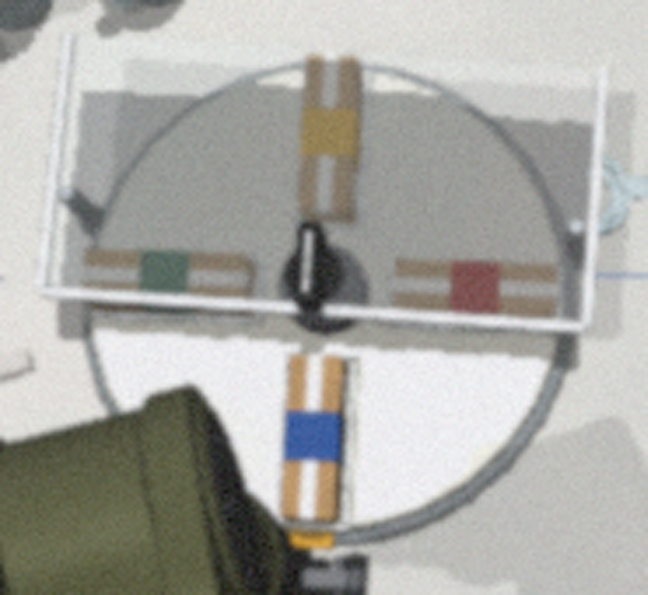

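The guard edge fits at 85.98° in the top view, so the front faces 176.0°. The mark agrees at 176°. The carousel stands at about 178.1°, so it needs another −2.1°. Regripping the knob.

arm_command --pt "60 10 0 0 0" --pt "60 22 0 0 0" --pt "60 32 0 -8 0" --pt "60 36 0 -20 0" --pt "60 36 0 -22 0" --pt "60 36 0 -25 0" --pt "50 26 0 -25 0" --pt "50 12 0 -25 0" --pt "50 4 0 -25 0" --pt "50 0 0 -18 0" --pt "50 0 0 -12 0" --pt "50 0 0 0 0" --pt "50 0 0 0 0" --pt "50 0 0 0 0"

```text
time: 9.1
position: [0.6822, 0.0649, 0.1037]
ee_rot: [-0.0, 1.0, -0.015, 0.001]
force: [-0.5, 0.4, 1.4]
grip_width: 0.0499
grip_force: 0.0
```

arm_command --pt "20 2.5 -0.5 -2.5 0" --pt "5 0 0 0 0" --pt "5 0 0 0 0" --pt "5 0 0 0 0" --pt "5 0 0 0 0" --pt "5 0 0 0 0" --pt "5 0 0 0 -1.1" --pt "5 0 0 0 -1.1" --pt "5 0 0 0 0" --pt "5 0 0 0 0" --pt "5 0 0 0 0"

```text
time: 10.02
position: [0.6843, 0.0644, 0.101]
ee_rot: [-0.0, 0.999, -0.034, 0.001]
force: [-0.2, 0.8, 6.3]
grip_width: 0.0148
grip_force: 50.8
```

arm_command --pt "40 0 0 0 0" --pt "50 0 0 0 0" --pt "50 0 0 0 0" --pt "50 0 0 6 0" --pt "50 0 0 15 0" --pt "50 0 0 25 0" --pt "60 -10 0 30 0" --pt "60 -20 0 30 0" --pt "60 -30 0 25 0" --pt "60 -35 0 20 0" --pt "60 -35 0 15 0" --pt "60 -35 0 10 0" --pt "60 -28 0 5 0" --pt "60 -15 0 0 0" --pt "60 -7 0 0 0" --pt "60 0 0 0 0" --pt "60 0 0 0 0" --pt "60 0 0 0 0"

```text
time: 11.52
position: [0.4699, 0.0643, 0.2807]
ee_rot: [-0.0, 0.999, -0.034, 0.0]
force: [0.1, -0.1, -0.4]
grip_width: 0.0603
grip_force: 0.0
```

```bash
cat > m.py <<'E'
from h import *
say(); g=grab('wrist','w6.png'); f=cv2.cvtColor(g['frame'],cv2.COLOR_RGB2HSV); ax=np.array([.6855,.0635])
for n,lo,hi,w,z,gs in(('mark',(15,130,90),(32,255,255),20,.016,[.5142,.0751]),('band',(100,100,50),(125,255,255),32,.068,[.581,.070])):
    m=cv2.inRange(f,lo,hi); k=np.zeros_like(m); a=proj(g,[[*gs,z]])[0].astype(int); h=9 if n=='mark' else w
    k[max(a[1]-h,0):a[1]+h,a[0]-w:a[0]+w]=m[max(a[1]-h,0):a[1]+h,a[0]-w:a[0]+w]; R=cv2.minAreaRect(cv2.findNonZero(k)); c=onz(g,[R[0]],z)[0,:2]; v=c-ax
    print(n,R,c,np.hypot(*v),np.degrees(np.arctan2(v[1],v[0])))
    if n=='band': b=R
gr=g['frame'].astype(int); brown=((gr[:,:,0]-gr[:,:,2])>40); cx,cy=map(int,b[0]); C=[]
for y in list(range(cy-48,cy-24,4))+list(range(cy+25,cy+52,4)):
    if y<0: continue
    xs=np.nonzero(brown[y,cx-30:cx+31])[0]; C.append([cx-30+(xs.min()+xs.max()+1)/2,y])
W=onz(g,C,.068)[:,:2]; l=cv2.fitLine(W.astype(np.float32),cv2.DIST_HUBER,0,.0005,.01).ravel(); print('carton dir',np.degrees(np.arctan2(l[1],l[0])),l[2:],np.array(C)[:,0])
E
python3 m.py
```

```text
t 11.5167 p [0.4699 0.0643 0.2807] tool y deg -93.94 F [ 0.1 -0.1 -0.4] w 0.060309259342539445 v 0.01103943462469724 q7 -1.8941513544688182
mark ((305.5, 159.5), (7.0, 29.0), 90.0) [0.51474286 0.07507761] 0.17114917639906796 176.12118827065783
band ((302.5, 91.0), (36.0, 37.0), 90.0) [0.58067648 0.07075328] 0.10507416240550468 176.04171693666612
carton dir -4.1845307 [0.57345426 0.07059462] [303.  303.  303.  303.  303.  303.  303.5 303.5 303.5 303.5 303.5 303.5
 303.5]
```

The carton now stands at 176.0°, and the mark is at 176.1°. Next I'm going over the carton at (0.581, 0.071).

arm_command --pt "60 10 0 -8 0" --pt "60 20 1 -18 0" --pt "60 25 2 -25 0" --pt "60 25 2 -30 0" --pt "60 18 1 -32 0" --pt "60 10 0.5 -30 0" --pt "60 3 0 -25 0" --pt "60 0 0 -16 0" --pt "60 0 0 -8 0" --pt "60 0 0 0 0" --pt "60 0 0 0 0" --pt "60 0 0 0 0"

```text
time: 12.57
position: [0.5807, 0.0709, 0.0898]
ee_rot: [-0.0, 0.999, -0.034, 0.001]
force: [0.5, 0.7, 0.1]
grip_width: 0.06
grip_force: 0.0
```

Run:
```python
from h import *
say()
```

```text
t 12.5667 p [0.5807 0.0709 0.0898] tool y deg -93.93 F [0.5 0.7 0.1] w 0.06004246535844705 v 0.016231638638489414 q7 -1.945013270935409
```

arm_command --pt "60 0 0 -15 0" --pt "60 0 0 -20 0" --pt "60 0 0 -11 0" --pt "60 0 0 -5 0" --pt "60 0 0 0 0" --pt "60 0 0 0 0" --pt "25 0 0 0 0" --pt "25 0 0 0 0" --pt "25 0 0 0 0" --pt "25 0 0 0 0" --pt "25 0 0 0 0" --pt "25 0 0 0 0" --squeeze 40

```text
time: 13.57
position: [0.5805, 0.071, 0.039]
ee_rot: [-0.0, 0.999, -0.034, 0.001]
force: [-1.0, 0.3, 6.9]
grip_width: 0.0356
grip_force: 41.0
```

arm_command --pt "25 0 0 6 0" --pt "25 0 0 14 0" --pt "25 0 0 22 0" --pt "25 0 0 30 0" --pt "25 0 0 32 0" --pt "25 0 0 30 0" --pt "25 0 0 25 0" --pt "25 0 0 15 0" --pt "25 0 0 6 0" --pt "25 0 0 0 0" --pt "25 0 0 0 0"

```text
time: 14.48
position: [0.5791, 0.0706, 0.217]
ee_rot: [0.0, 0.999, -0.034, -0.001]
force: [-0.1, -0.1, -3.8]
grip_width: 0.0358
grip_force: 40.7
```

Run:
```python
from h import *
say()
t=grab('top'); s=grab('scene')
# stack_top and low cartons: blue band blobs in top view near pallet
f=cv2.cvtColor(t['frame'],cv2.COLOR_RGB2HSV); m=cv2.inRange(f,(100,110,50),(125,255,255)); m[:, :340]=0; m[:,460:]=0; m[:235]=0; m[345:]=0
n,L,S,C=cv2.connectedComponentsWithStats(m)
for i in range(1,n):
    if S[i,4]>20:
        R=cv2.minAreaRect(np.argwhere(L==i)[:,::-1].astype(np.float32)); print(S[i],R)
        for z in(.062,.102): B=onz(t,cv2.boxPoints(R),z)[:,:2]; print(z,onz(t,[R[0]],z)[0,:2],np.round(B,3).tolist())
v=np.hstack([cv2.resize(x,(400,400),interpolation=cv2.INTER_CUBIC) for x in(t['frame'][240:340,350:450],s['frame'][205:305,380:480])])
cv2.imwrite('pics/p.png',np.clip(v[:,:,::-1]*1.5,0,255))
```

```text
t 14.4833 p [0.5791 0.0706 0.217 ] tool y deg -93.93 F [-0.1 -0.1 -3.8] w 0.03576659923403555 v 0.019864279426184392 q7 -1.9058773141536354
[399 266  18  19 200] ((407.4706115722656, 274.8823547363281), (13.033892631530762, 15.77786922454834), 30.963754653930664)
0.062 [ 0.54100465 -0.30412863] [[0.533, -0.281], [0.565, -0.301], [0.549, -0.327], [0.517, -0.307]]
0.102 [ 0.53733828 -0.29763939] [[0.53, -0.276], [0.56, -0.295], [0.545, -0.32], [0.514, -0.3]]
[375 273  18  17 175] ((383.51129150390625, 280.88201904296875), (14.945971488952637, 11.765976905822754), 32.00538635253906)
0.062 [ 0.52711263 -0.24773093] [[0.525, -0.226], [0.548, -0.241], [0.529, -0.27], [0.506, -0.255]]
0.102 [ 0.5238863  -0.24302816] [[0.522, -0.222], [0.544, -0.236], [0.526, -0.264], [0.504, -0.25]]
[401 290  18  17 185] ((410.10296630859375, 297.6617431640625), (15.263373374938965, 12.347898483276367), 30.963754653930664)
0.062 [ 0.48786033 -0.30876411] [[0.485, -0.286], [0.509, -0.302], [0.491, -0.331], [0.467, -0.316]]
0.102 [ 0.48587737 -0.30212804] [[0.483, -0.28], [0.507, -0.295], [0.489, -0.324], [0.465, -0.309]][ WARN:0@1.303] global loadsave.cpp:1063 imwrite_ Unsupported depth image for selected encoder is fallbacked to CV_8U.
```

View pics/p.png

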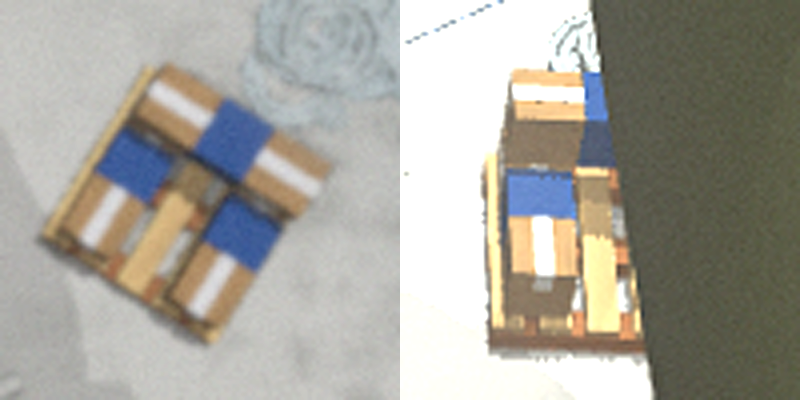

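The crop shows the pallet with stack_top at the upper right and the free half at the lower left, nearest the robot. stack_top is at (0.537, −0.298) and the pallet's x axis lies along 57°/−123°. That puts the place near (0.475, −0.257). I'll carry the carton to a standoff and look closely.

arm_command --pt "25 -3 -8 3 2" --pt "25 -6 -16 5 3" --pt "25 -9 -24 5 4" --pt "25 -10 -27 5 4" --pt "25 -10 -27 5 4" --pt "25 -10 -27 0 4" --pt "25 -10 -27 0 4" --pt "25 -10 -27 0 4" --pt "25 -10 -27 0 4" --pt "25 -10 -27 0 4" --pt "25 -10 -27 0 4" --pt "25 -10 -27 0 4" --pt "25 -10 -27 0 4" --pt "25 -10 -27 0 4" --pt "25 -10 -27 0 3" --pt "25 -10 -25 0 3" --pt "25 -8 -18 0 2" --pt "25 -4 -8 0 0" --pt "25 0 0 0 0" --pt "25 0 0 0 0"

```text
time: 16.25
position: [0.4198, -0.3512, 0.2401]
ee_rot: [-0.001, 0.879, 0.477, 0.0]
force: [0.2, 1.5, -3.4]
grip_width: 0.0356
grip_force: 40.6
```

arm_command --pt "25 0 0 0 0" --pt "25 0 0 0 0"

```text
time: 16.42
position: [0.4208, -0.3503, 0.2408]
ee_rot: [-0.0, 0.878, 0.479, 0.0]
force: [0.1, -0.0, -3.0]
grip_width: 0.0353
grip_force: 40.6
```

Run:
```python
from h import *
say(); g=grab('wrist','w7.png')
print(proj(g,[[.4752,-.2573,.062],[.5373,-.2976,.102],[.4879,-.3088,.062]]))
```

```text
t 16.4167 p [ 0.4208 -0.3503  0.2408] tool y deg -32.79 F [ 0.1 -0.  -3. ] w 0.035275776104031 v 0.006761980796913886 q7 -0.07789865724398398
[[311.65088507  87.72354345]
 [412.21749308  82.13947661]
 [356.85718774 132.86366181]]
```

View pics/w7.png

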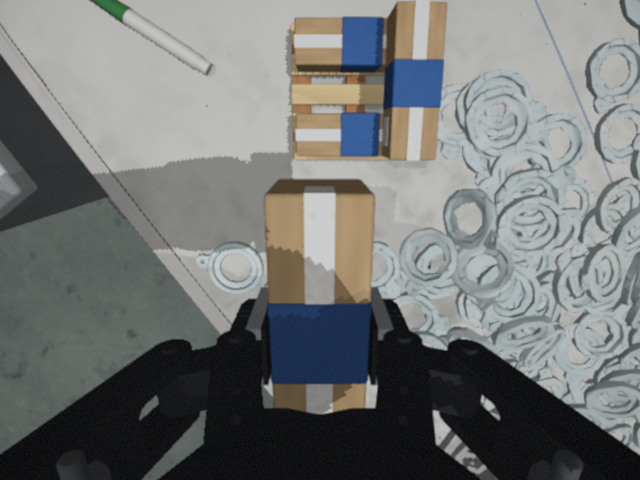

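The near view shows the held carton gripped squarely at its band. The low cartons' outer ends are at x≈293 with far edges at y≈17 and 113, and stack_top's right edge is at x≈444. I'll extract these edges and compute the place.

Run:
```python
from h import *
say(); g=grab('wrist'); f=g['frame'].astype(int); card=((f[:,:,0]-f[:,:,2])>30)|((f[:,:,2]-f[:,:,0])>50)
def L(z,P):
    W=onz(g,P,z)[:,:2]; l=cv2.fitLine(W.astype(np.float32),cv2.DIST_HUBER,0,.0003,.01).ravel(); return l,np.degrees(np.arctan2(l[1],l[0]))%180
gr=cv2.GaussianBlur(f.sum(2).astype(np.float32)/3,(3,3),0)
# outer ends of lows (left edge)
E={}
for n,ys in(('lowfar',list(range(24,34,2))+list(range(54,64,2))),('lownear',list(range(118,125,2))+list(range(144,152,2)))):
    P=[[280+np.nonzero(card[y,280:320])[0].min(),y] for y in ys]; E[n]=P; print(n,np.array(P)[:,0])
l,a=L(.062,E['lowfar']+E['lownear']); print('outer end line',l,a)
P=[[400+np.nonzero(card[y,400:460])[0].max()+1,y] for y in list(range(8,150,6))]; print(np.array(P)[:,0]); l2,a2=L(.102,P); print('top outer',l2,a2)
# far edges of blue bands on lows
b=(f[:,:,2]-f[:,:,0])>50; R={}
for n,(y0,y1) in(('far',(5,45)),('near',(95,135))):
    P=[[x,y0+np.nonzero(b[y0:y1,x])[0].min()] for x in range(348,378,3)]; print(n,np.array(P)[:,1]); l3,a3=L(.062,P); R[n]=l3[2:]; print(l3,a3)
P=[[x,50+np.nonzero(b[50:90,x])[0].min()] for x in range(400,436,4)];Q=[[x,90+np.nonzero(b[90:125,x])[0].max()+1] for x in range(400,436,4)];print('topband rows',np.array(P)[:,1],np.array(Q)[:,1])
l4,_=L(.102,P);l5,_=L(.102,Q); print('top band centre',(l4[2:]+l5[2:])/2)
th=np.radians((a+a2)/2); u=np.array([np.cos(th),np.sin(th)]); v=np.array([u[1],-u[0]]) # u away(57deg), v toward stack_top
print('u deg',np.degrees(th),'sep outer lines',(l2[2:]-l[2:])@v, 'far-near sep',(R['far']-R['near'])@u)
cv=(l[2:]@v+l2[2:]@v)/2; cu=((R['far']+R['near'])/2)@u-.018
print('via top band u',((l4[2:]+l5[2:])/2)@u,'cu',cu)
c=u*cu+v*cv; print('pallet centre',c,'place',c-.037*v)
# held carton: top corners at its far end, outline edges
say()
```

```text
t 16.4667 p [ 0.4207 -0.3506  0.2409] tool y deg -32.79 F [-0.7  0.3 -4. ] w 0.03546655804284766 v 0.006083321001291113 q7 -0.0776424600794272
lowfar [291 291 291 291 291 291 291 291 291 292]
lownear [292 292 293 293 293 293 293 293]
outer end line [ 0.5420477   0.8403477   0.47073516 -0.2341597 ] 57.176853
[447 446 446 445 445 444 444 444 443 443 443 442 442 442 441 440 440 439
 439 438 438 437 437 436]
top outer [ 0.5423129   0.8401766   0.5570367  -0.30686954] 57.15877
far [17 17 17 17 17 17 17 17 17 17]
[ 0.8444847  -0.5355797   0.53796667 -0.23414227] 147.61676
near [113 113 113 113 113 113 113 113 113 114]
[ 0.83317786 -0.5530051   0.49957302 -0.2973777 ] 146.42657
topband rows [59 59 59 59 60 60 60 60 60] [106 106 106 106 106 106 106 107 107]
top band centre [ 0.53926206 -0.3000204 ]
u deg 57.16781 sep outer lines 0.11193776 far-near sep 0.07395062
via top band u 0.040281475 cu 0.039958723
pallet centre [ 0.50772846 -0.2800574 ] place [ 0.47663876 -0.25999674]
t 16.5167 p [ 0.4206 -0.3509  0.241 ] tool y deg -32.81 F [-0.2  0.4 -3.3] w 0.03532233201432509 v 0.006261435740042107 q7 -0.07743925372000876
```

The checks agree: the outer lines are 111.9 mm apart (110 given), and the far edges are 74.0 mm apart (74 given). Next is the held carton's own offset in the hand.

Run:
```python
from h import *
o=r.observe(); g=grab('wrist'); f=g['frame'].astype(int); b=((f[:,:,2]-f[:,:,0])>40); z=o['position'][2]+.029
u=np.array([np.cos(np.radians(57.17)),np.sin(np.radians(57.17))]); v=np.array([u[1],-u[0]])
rows=[(lambda k:(k.min(),k.max()+1))(280+np.nonzero(b[280:400,x])[0]) for x in range(285,356,5)]; print(rows)
a=np.median([q[0] for q in rows]);c=np.median([q[1] for q in rows])
A,C=onz(g,[[320,a],[320,c]],z)[:,:2]; print('band len',(A-C)@u,'centre u rel TCP',((A+C)/2-o['position'][:2])@u)
card=((f[:,:,0]-f[:,:,2])>30)
lr=[(y,*(lambda k:(240+k.min(),240+k.max()+1))(np.nonzero(card[y,240:400])[0])) for y in range(200,285,12)]; print(lr)
for y,l,rr in lr:
    P=onz(g,[[l,y],[rr,y]],z)[:,:2]; print(y,'width',(P[1]-P[0])@v,'v rel TCP',(P.mean(0)-o['position'][:2])@v)
P=onz(g,[[320,193]],z)[0,:2]; print('far end u rel TCP',(P-o['position'][:2])@u)
```

```text
[(np.int64(304), np.int64(383)), (np.int64(304), np.int64(383)), (np.int64(304), np.int64(383)), (np.int64(305), np.int64(383)), (np.int64(305), np.int64(383)), (np.int64(305), np.int64(383)), (np.int64(305), np.int64(383)), (np.int64(305), np.int64(383)), (np.int64(305), np.int64(383)), (np.int64(305), np.int64(383)), (np.int64(305), np.int64(383)), (np.int64(305), np.int64(383)), (np.int64(305), np.int64(383)), (np.int64(305), np.int64(384)), (np.int64(305), np.int64(383))]
band len 0.0325191322309727 centre u rel TCP -0.001976204302259081
[(200, np.int64(264), np.int64(375)), (212, np.int64(265), np.int64(374)), (224, np.int64(265), np.int64(374)), (236, np.int64(266), np.int64(373)), (248, np.int64(267), np.int64(373)), (260, np.int64(268), np.int64(372)), (272, np.int64(268), np.int64(372)), (284, np.int64(269), np.int64(371))]
200 width 0.03532115001607943 v rel TCP 0.0015105386941871783
212 width 0.03500832700237943 v rel TCP 0.0015114068016991772
224 width 0.03534365556722937 v rel TCP 0.0015124079251617344
236 width 0.03503324037472802 v rel TCP 0.0015133438715408552
248 width 0.03505236018209207 v rel TCP 0.0016800858863955663
260 width 0.03474111456437544 v rel TCP 0.0016827716799714463
272 width 0.03510418261304566 v rel TCP 0.0016856762504911498
284 width 0.03479543286100546 v rel TCP 0.0016885542448874403
far end u rel TCP 0.05338187038069067
```

arm_command --pt "25 4 6 -4 0" --pt "25 8 14 -10 0" --pt "25 11 18 -16 0" --pt "25 12 20 -18 0" --pt "25 10 17 -20 0" --pt "25 7 12 -20 0" --pt "25 3 5 -18 0" --pt "25 0.7 1.3 -10 0" --pt "25 0 0 -5 0" --pt "25 0 0 0 0" --pt "25 0 0 0 0" --pt "25 0 0 0 0" --pt "25 0 0 0 0"

```text
time: 17.65
position: [0.4758, -0.2597, 0.1209]
ee_rot: [0.001, 0.879, 0.477, 0.0]
force: [0.4, 0.3, -3.9]
grip_width: 0.0358
grip_force: 40.6
```

Run:
```python
from h import *
say()
```

```text
t 17.65 p [ 0.4758 -0.2597  0.1209] tool y deg -32.99 F [ 0.4  0.3 -3.9] w 0.03575983910595344 v 0.005439459547569849 q7 -0.35279370349165
```

Correcting (+0.5, +2.1) and lowering to just above the layer.

arm_command --pt "25 0.5 1.1 -6 0.1" --pt "25 0 1 -12 0" --pt "25 0 0 -12 0" --pt "25 0 0 -8 0" --pt "25 0 0 -4 0" --pt "25 0 0 -1.5 0" --pt "25 0 0 0 0" --pt "25 0 0 0 0" --pt "25 0 0 0 0"

```text
time: 18.4
position: [0.4764, -0.2569, 0.0769]
ee_rot: [0.0, 0.878, 0.479, 0.0]
force: [-0.2, -0.1, -4.3]
grip_width: 0.0353
grip_force: 40.7
```

Run:
```python
from h import *
say(); g=grab('wrist','w8.png')
```

```text
t 18.4 p [ 0.4764 -0.2569  0.0769] tool y deg -32.82 F [-0.2 -0.1 -4.3] w 0.03529156399183107 v 0.002311502412673929 q7 -0.3856620040365196
```

View pics/w8.png

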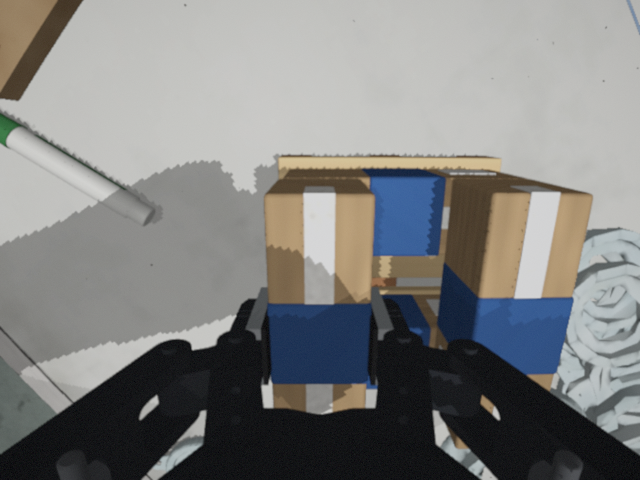

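The held carton (x 265–375, far end y≈193) sits parallel beside stack_top (far top edge y≈192, x 493–590). I'll compare their far ends and spacing numerically.

Run:
```python
from h import *
o=r.observe(); g=grab('wrist'); f=g['frame'].astype(int); zh=o['position'][2]+.029; zn=.102
u=np.array([np.cos(np.radians(57.17)),np.sin(np.radians(57.17))]); v=np.array([u[1],-u[0]])
b=((f[:,:,2]-f[:,:,0])>40)
def edge(xs,y0,y1): return np.median([y0+np.nonzero(b[y0:y1,x])[0].min() for x in xs]),np.median([y0+np.nonzero(b[y0:y1,x])[0].max()+1 for x in xs])
h=edge(range(285,356,5),280,400); n=edge(range(520,560,5),270,400); print(h,n)
H=onz(g,[[320,h[0]],[320,h[1]]],zh)[:,:2]; N=onz(g,[[540,n[0]],[540,n[1]]],zn)[:,:2]
print('band u: held',H@u,H.mean(0)@u,'top',N@u,N.mean(0)@u)
card=((f[:,:,0]-f[:,:,2])>30)
def right(y,a,c): return a+np.nonzero(card[y,a:c])[0].max()+1
for y in(205,225,245,265):
    P=onz(g,[[right(y,340,385),y]],zh)[0,:2]; L=onz(g,[[240+np.nonzero(card[y,240:300])[0].min(),y]],zh)[0,:2]; Q=onz(g,[[right(y,560,610),y]],zn)[0,:2]; print(y,(Q-P)@v,(P-L)@v)
# far top-face edges: grey profile along columns
gr=f.sum(2)/3
for x in(285,345,515,570): print(x,gr[170:205,x].astype(int).tolist())
print('u target', .03996, 'tcp u',o['position'][:2]@u)
# low cartons' outer end vs held outer face is hidden; check far low carton far edge
n2=[[x,150+np.nonzero(b[150:230,x])[0].min()] for x in range(385,430,8)]; print(n2, onz(g,n2,.062)[:,:2]@u)
```

```text
(np.float64(305.0), np.float64(383.0)) (np.float64(299.0), np.float64(374.0))
band u: held [0.05661602 0.02409061] 0.04035331213411122 top [0.0563923  0.02365924] 0.040025768609028844
205 0.07519187734636976 0.03513303737263955
225 0.07495154707887126 0.03536819172458827
245 0.0750655610390218 0.0352917762520087
265 0.07083695066149033 0.03960239346064415
285 [122, 122, 123, 120, 108, 91, 72, 74, 73, 68, 64, 64, 69, 66, 67, 66, 69, 66, 68, 68, 67, 66, 68, 84, 110, 126, 133, 139, 142, 145, 146, 145, 147, 144, 145]
345 [65, 66, 64, 65, 65, 66, 75, 92, 91, 77, 67, 65, 66, 67, 63, 65, 64, 67, 67, 68, 65, 66, 71, 88, 115, 133, 143, 149, 152, 153, 156, 155, 154, 154, 154]
515 [187, 186, 187, 187, 180, 149, 96, 64, 69, 69, 64, 65, 66, 65, 66, 80, 98, 98, 82, 69, 63, 63, 86, 118, 135, 141, 144, 148, 149, 148, 148, 149, 150, 150, 149]
570 [188, 187, 188, 187, 188, 189, 188, 187, 187, 188, 188, 189, 190, 189, 190, 191, 191, 183, 153, 97, 63, 64, 75, 97, 118, 131, 140, 144, 146, 147, 146, 148, 148, 148, 146]
u target 0.03996 tcp u 0.04232213369115174
[[385, np.int64(170)], [393, np.int64(171)], [401, np.int64(170)], [409, np.int64(170)], [417, np.int64(170)], [425, np.int64(172)]] [0.09849274 0.0980756  0.09851701 0.09853154 0.09854767 0.09770586]
```

Lengthwise the held carton is within 0.3 mm of its neighbour, and the spacing is about 74.6 mm against 74. I'll nudge it 0.5 mm and lower gently.

arm_command --pt "25 0.4 -0.3 -1 0" --pt "25 0 0 -1 0" --pt "25 0 0 -0.8 0" --pt "25 0 0 -0.6 0" --pt "25 0 0 -0.4 0" --pt "25 0 0 0 0" --pt "25 0 0 0 0"

```text
time: 19.08
position: [0.4764, -0.2571, 0.073]
ee_rot: [0.0, 0.878, 0.479, -0.0]
force: [-2.1, 0.4, 4.4]
grip_width: 0.0358
grip_force: 41.6
```

It has seated: the force went from −4 to +4 N. Opening a little.

arm_command --pt "38 0 0 0 0" --pt "42 0 0 0 0" --pt "48 0 0 0 0" --pt "48 0 0 0 0" --pt "48 0 0 0 0" --pt "48 0 0 0 0"

```text
time: 19.58
position: [0.4765, -0.2571, 0.0725]
ee_rot: [-0.0, 0.878, 0.478, 0.0]
force: [-0.4, 0.7, 0.5]
grip_width: 0.0481
grip_force: 0.0
```

arm_command --pt "48 0 0 4 0" --pt "48 0 0 10 0" --pt "48 0 0 18 0" --pt "48 0 0 28 0" --pt "48 0 0 32 0" --pt "48 -10 -16 30 0" --pt "48 -16 -26 20 0" --pt "48 -16 -26 10 0" --pt "48 -10 -16 0 0" --pt "48 -4 -6 0 0" --pt "48 0 0 0 0" --pt "48 0 0 0 0" --pt "48 0 0 0 0"

```text
time: 20.67
position: [0.4213, -0.3453, 0.2245]
ee_rot: [-0.001, 0.878, 0.48, 0.0]
force: [-0.1, 0.2, -0.3]
grip_width: 0.0477
grip_force: 0.0
```

Run:
```python
from h import *
say(); g=grab('wrist','w9.png'); f=g['frame'].astype(int)
u=np.array([np.cos(np.radians(57.17)),np.sin(np.radians(57.17))]); v=np.array([u[1],-u[0]])
m=(((f[:,:,2]-f[:,:,0])>40)*255).astype(np.uint8); m[260:]=0; n,L,S,C=cv2.connectedComponentsWithStats(m)
for i in range(1,n):
    if S[i,4]>150:
        R=cv2.minAreaRect(np.argwhere(L==i)[:,::-1].astype(np.float32)); B=onz(g,cv2.boxPoints(R),.102)[:,:2]; c=onz(g,[R[0]],.102)[0,:2]; print(S[i],R,'u,v',c@u,c@v)
t=grab('top')
F=t['frame'][:,:,::-1]; c=cv2.resize(np.clip(F[235:335,350:450]*1.6,0,255).astype(np.uint8),(400,400),interpolation=cv2.INTER_CUBIC)
w=cv2.resize(g['frame'][:,:,::-1][:400,150:550],(400,400)); cv2.imwrite('pics/fin.png',np.hstack([c,w]))
```

```text
t 20.6667 p [ 0.4213 -0.3453  0.2245] tool y deg -32.69 F [-0.1  0.2 -0.3] w 0.04773182794285647 v 0.0083708753783329 q7 -0.09271406891710002
[ 347   17   43   52 2119] ((367.9999694824219, 42.49999237060547), (41.99999237060547, 50.99999237060547), 0.0) u,v 0.06860631583708802 0.5751060493720416
[ 291   62   54   50 2609] ((317.5, 86.5), (49.0, 53.0), 90.0) u,v 0.04056814184199394 0.5413600917486934
[ 399   62   56   51 2619] ((426.30914306640625, 87.3246078491211), (54.27653503417969, 49.93635940551758), 1.3971810340881348) u,v 0.04065677970156304 0.6163580611896914
[ 345  118   40   45 1733] ((364.5, 140.0), (44.0, 39.0), 90.0) u,v 0.004931046013492917 0.5748050096763843
```

View pics/fin.png

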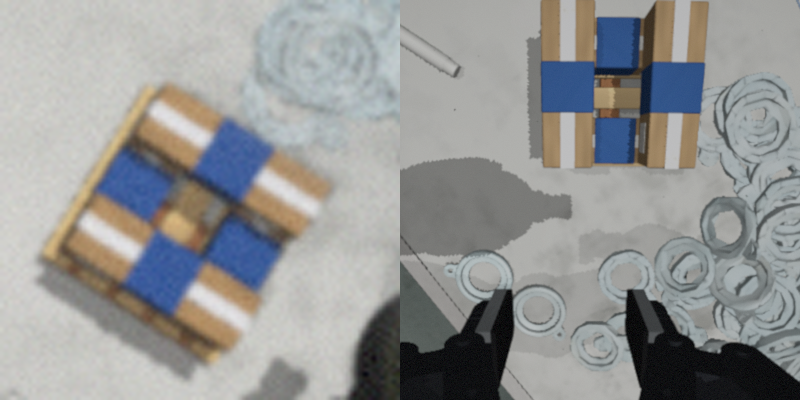

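The carton lies flat and parallel to its neighbour, level with it lengthwise to 0.1 mm. Spacing is about 75 mm against 74, and the arm is clear. Handing in.

```bash
python3 -c "
from plant import r
print(r.sign_off())"
```

```text
the job is handed in; nothing more can be done
None
```

I turned the carousel until the blue-banded carton stood at the yellow mark, let go of the knob, then lifted the carton out and set it down in the empty half of the pallet's second layer. It is parallel to its neighbour, measures flush to about 1 mm, and the job was handed in at about 21 s.

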